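Stand the long spoon in the tall glass

TASK

Lift the tea tin out of the way of the spoon's ball end and stand it aside. Pinch the spoon by its ball, lift it clear, loosen your grip just enough that it swings round to hang straight down, clamp it firmly again and stand it, bowl down, in the taller of the two frosted glasses. Then put the tin back upright where it stood, leaving everything else where it is.

Things in the scene. Friction and masses are not known exactly. Their poses are not given: they have to be found in the camera images.
- spoon: Steel stirring spoon, about 70 g, 197 mm: ball 24 mm across at one end, straight round handle 7 mm, round bowl 34 mm across, 9 mm deep. Lies crosswise behind the tin, ball to the right (-y). Origin under the ball's centre; own x runs from bowl to ball (up when it hangs), z up as it lies. Centre of mass about 95 mm from the ball. To be pinched on the ball, fingers either side of the handle.
- spoon_ball (a point): Centre of the spoon's ball, 12 mm above the tray floor as it lies. A pinch of 50 N or more holds the spoon's angle (pads then about 21 mm apart, they give a little). Eased open in steps of 0.1 to 0.2 mm, it starts to swing near 15 N and hangs nearly straight at 2 to 4 N (about 23.4 mm apart); under 1 N (24 mm) it drops.
- spoon_tip (a point): Far end of the spoon's bowl, 185 mm from the ball's centre.
- tin: Round metal tea tin with a dark line round it, 56 mm across, 80 mm high, 110 to 230 g, upright close in front of (robot side of) the spoon's ball, 10 to 17 mm from it, so that a finger cannot go down between. Origin: centre of its underside.
- tall_glass: The taller frosted glass, empty, 140 mm high, 74 mm across the rim, 59 mm across the foot, wall 3 mm, floor 4 mm thick. Origin: centre of its underside, z up. It stands at the right-hand end of the tray in one of two places; the short glass is in the other.
- short_glass: The shorter frosted glass, 85 mm high, 74 mm across the rim. Origin: centre of its underside. To be left alone.
- tray: Stainless tray, 460 mm (own x) by 680 mm (own y), fixed on the bench, floor 4 mm thick, edges 22 mm high. Origin: centre of its underside, x away from the robot, y to the left, turned only slightly.
- aside (a point): A point on the tray's floor, in the left part of the tray towards the robot, kept clear (at least 60 mm all round): a good place to stand the tin meanwhile.
- teapot: White ceramic teapot, body 104 mm across, 100 mm high, spout and handle along its own y, standing on the warming plate (grey box 120 x 150 x 50 mm high with a toggle on its front) at the back of the tray; its top is about 155 mm above the bench. Origin: centre of its underside. To be left alone.
- bowl: White ceramic bowl, 100 mm across, 50 mm high, at the back of the tray right of the teapot. Origin: centre of its underside. To be left alone.
- lid: Dark silicone lid, a flat disc 84 mm across with a knob, 22 mm high, at the back left of the tray. Origin: centre of its underside. To be left alone.
There are look-alikes about, which are no part of the job. What is shaped like the tin but pink or purple is not meant.

How it is judged (in metres and radians):
On the way, in this order (a step that is already met when the one before it is completed fails the run):
1. the tin stands upright, let go, well aside (more than 80 mm from where it stood) (distance of tin from where it was at the start of the episode above 0.08 m and angle between tin's own z axis and vertical below 0.1 rad and contact force between tin and the fingers below 0.1 N and linear speed of tin below 0.02 m/s and height (world z) of tin below 0.03 m), for 0.2 s.
2. the spoon hangs straight down (within 0.25 rad, ball up) firmly clamped in the fingers (over 6 N), at rest and clear of the tray (angle between spoon's own x axis and vertical below 0.25 rad and contact force between spoon and the fingers above 6 N and angular speed of spoon below 0.5 rad/s and height (world z) of spoon_tip above 0.03 m), for 0.3 s.
3. the spoon stands bowl down in the tall glass, let go (z of spoon_tip in the frame of tall_glass below 0.03 m and horizontal distance between spoon_tip and tall_glass below 0.035 m and angle between spoon's own x axis and vertical below 0.5 rad and contact force between spoon and the fingers below 0.1 N and angle between tall_glass's own z axis and vertical below 0.1 rad), for 0.2 s.
At the end, for the whole second after the job is handed in: The spoon stands let go in the tall glass, ball up, leaning at most 0.5 rad, its tip within 30 mm of the underside; that glass is upright (0.1 rad) and within 40 mm of its start; the tin is upright (0.1 rad), at rest, within 25 mm of its start (z of spoon_tip in the frame of tall_glass below 0.03 m and horizontal distance between spoon_tip and tall_glass below 0.035 m and angle between spoon's own x axis and vertical below 0.5 rad and angle between each of tall_glass, tin's own z axis and vertical below 0.1 rad and distance of tall_glass from where it was at the start of the episode below 0.04 m and linear speed of spoon below 0.03 m/s and distance of tin from where it was at the start of the episode below 0.025 m and linear speed of tin below 0.02 m/s); the robot touches nothing.
It fails at once if the short glass, teapot, bowl or lid is shifted more than 25 mm (distance of any of short_glass, teapot, bowl, lid from where it was at the start of the episode above 0.025 m).
It fails at once if the tall glass is tipped over (angle between tall_glass's own z axis and vertical above 0.5 rad).
It also fails if it takes over 69 s, if anything falls off the work surface, if the arm or the gripper's body presses on something with over 40 N, if the wrist force passes 120 N, or if a joint passes its speed limit or range.

ROBOT

A 6-joint arm with a two-finger parallel gripper is mounted at the origin on the work surface. World frame = base frame: x ahead of the robot, y to its left, z up, the work surface at z = 0. Lengths are in m, angles in degrees, forces in N, time in s.
With the tool pointing down it reaches from about 0.35 to 0.875 m from the base axis. Payload 4.2 kg.
Tool frame: the origin (TCP) lies at the very end of the fingers, on their centre line; the grasp point (between the pads) lies 19 mm behind it (r.grip_point_offset is the distance from the TCP to the grasp point, in m); z points along the fingers, y is the line along which they close (so a half turn about z gives the same grasp; the last joint's range is limited). The gripper opens to 87 mm and grips with 3 to 60 N. Pads are 19 mm wide; open, the fingers measure 117 mm over their backs; the gripper's body (75 mm by 190 mm) begins 51 mm behind the grasp point.
Start: joints at [85.921, 22.042, 0.453, 0, -68.411, -14.817], TCP at [0.202, 0.591, 0.223] pointing down, gripper open.
Joint ranges: [-179.83, 179.83], [-69.29, 118.12], [-61.27, 80.66], [-181.25, 117.63], [-171.15, -9.14], [-177.46, 177.46]. Speed limits (degrees/s): [159.86, 159.86, 180, 180, 180, 180].

INTERFACE

Orientations are given as a 3x3 rotation matrix whose columns are the frame's x, y, z axes.
In Python, from station import r, cams gives the robot as it stands. The module is installed in compiled form; this text tells all that it offers.
- The arm moves only by the shell command python3 -m handwheel 'ROWS'. ROWS is JSON, a list that holds one entry, the list of rows, each a list of 7 numbers: the turn, a rotation vector about the tool's x, y, z in units of 6 degrees (1.0 is 6 degrees), then the shift along the tool's x, y, z in m, then the finger opening in m, from 0 to 0.087. In form: [[[ax, ay, az, x, y, z, jaw], ...]]. A call has 1 to 12 rows; each row shifts and turns the commanded pose from where the row before left it, along the tool's axes as they then stand; what a row does not reach is not made up. A row lasts 1/10 s, in which the tool goes at most 50 mm and 8.59 degrees, less where a joint would pass 70% of its speed; a pose out of reach is approached as far as the arm can. A call with a gripper value outside its range is refused whole. The fingers move at their own pace and stop on an object; the grip force is fixed at half the most. Time passes only in rows, so rows that do not move let the fingers close. It gives the time, the measured TCP pose, the force, the opening and the grip force at its end, in the units of the state.
- r.sense(): the state, without advancing time (a new reading comes with each control period).
- cams.capture(name): name is "scene" or "side" or "wrist"; returns the picture (480x640x3 uint8, red, green, blue); there is no depth.
- cams.get_calibration(name): a dict with "camera_matrix" (3x3 intrinsics, pixels), "rvec" (rotation vector, rad) and "tvec" (3), from world to camera coordinates, as OpenCV has them; the wrist camera has in their place "T_tool_cam" (4x4, takes a point from camera to tool coordinates, whose origin is the TCP and whose axes are the flange's). Camera axes: x right, y down, z forward; pixel columns grow to the right and rows downward; lengths in m; the calibration is good to about 2 mm. A picture is of the moment at which its call begins: read the wrist's pose just before it. get_calibration takes no time and is no camera call.
- r.finish_job(): hands the job in; it is judged then, once.
The state is a dict: "time_s": time; "joints": joint angles; "joint_velocities": joint speeds; "effort": joint torques, N m; "tcp_pos": TCP position; "ee_rot": TCP orientation; "wrist_force": force on the tool from outside, world axes, zero at the start; "moment": the same for the moment, N m; "gripper_width": opening from 0.0 (shut) to 1.0 (fully open); "gripper_force": force on a finger pad.
Only numpy, scipy, OpenCV 4.12 (cv2) and the standard library are available. Lean on these libraries where they do the work, as an engineer would, in place of code of your own. Each camera call takes 0.05 s, during which the arm holds its last target. There are 200 camera calls.

## Working session

There is one attempt and no reset: what is moved stays moved. The work goes in short steps, Python scripts to look and compute and a shell command to move; the robot and the scene stay as the last step left them, time stands still between calls to the robot, and variables do not carry over. Pictures are saved under pics/ and viewed, at most 10 in all, crops included, and the job is handed in when it is done.

```bash
mkdir -p pics; cat > h.py <<'E'
import numpy as np, cv2
from station import r, cams
def cal(n):
    c=cams.get_calibration(n);K=np.array(c["camera_matrix"],float)
    if n=="wrist":
        s=r.sense();T=np.eye(4);T[:3,:3]=s["ee_rot"];T[:3,3]=s["tcp_pos"];T=T@np.array(c["T_tool_cam"])
        return K,T[:3,:3],T[:3,3]
    R=cv2.Rodrigues(np.array(c["rvec"],float))[0];t=np.array(c["tvec"],float).ravel()
    return K,R.T,-R.T@t
def ray(C,u,v):
    K,R,o=C;d=R@np.linalg.solve(K,[u,v,1.]);return o,d/np.linalg.norm(d)
def onz(C,u,v,z):
    o,d=ray(C,u,v);return o+d*(z-o[2])/d[2]
def px(C,p):
    K,R,o=C;q=K@(R.T@(np.array(p)-o));return q[:2]/q[2]
def snap(n,f):
    C=cal(n);im=cams.capture(n);cv2.imwrite("pics/"+f,im[:,:,::-1].copy());return C,im
E
python3 - <<'E'
from h import *
s=r.sense();print(s);print(r.grip_point_offset)
for n in("scene","side","wrist"):
    C,im=snap(n,n+"0.png");print(n,C[2],C[1][:,2])
print(cams.get_calibration("wrist"))
E
```

```text
{'time_s': 0.0, 'joints': array([ 8.59209138e+01,  2.20905976e+01,  3.79848528e-01, -3.09383245e-02,
       -6.84095372e+01, -1.48157812e+01]), 'joint_velocities': array([ 0.09617861, -0.08546326,  0.09938382, -0.00521439,  0.04459223,
        0.04362149]), 'effort': array([ 1.02050697e-03, -3.90666497e+01,  1.87403476e+01,  4.21983093e+00,
        1.10766073e-02, -1.95049847e-04]), 'tcp_pos': array([0.20218111, 0.59076144, 0.22145674]), 'ee_rot': array([[ 9.46049856e-01, -3.24020444e-01, -6.50150918e-04],
       [-3.24021092e-01, -9.46047618e-01, -2.05830666e-03],
       [ 5.18597112e-05,  2.15792333e-03, -9.99997670e-01]]), 'wrist_force': array([-0.24157223,  0.38190324,  0.03771823]), 'moment': array([-0.03022503,  0.0359735 , -0.02680937]), 'gripper_force': 0.0, 'gripper_width': 1.0017446137266535}
0.0187
scene [1.25026088 0.48535844 0.6332214 ] [-0.63049123 -0.51952804 -0.57669006]
side [0.42692596 0.69607284 0.71625973] [ 0.16572723 -0.75242521 -0.63748787]
wrist [0.26521238 0.56904882 0.38360527] [-0.23509933  0.07811837 -0.96882704]
{'camera_matrix': array([[358.43791141,   0.        , 319.57825627],
       [  0.        , 358.43791141, 241.3983361 ],
       [  0.        ,   0.        ,   1.        ]]), 'T_tool_cam': array([[-9.59544888e-04, -9.68806523e-01, -2.47816464e-01,
         6.66762899e-02],
       [ 9.99999351e-01, -1.08196829e-03,  3.57819938e-04,
         4.95452527e-04],
       [-6.14787845e-04, -2.47815960e-01,  9.68806932e-01,
        -1.62029376e-01],
       [ 0.00000000e+00,  0.00000000e+00,  0.00000000e+00,
         1.00000000e+00]])}
```

View pics/scene0.png

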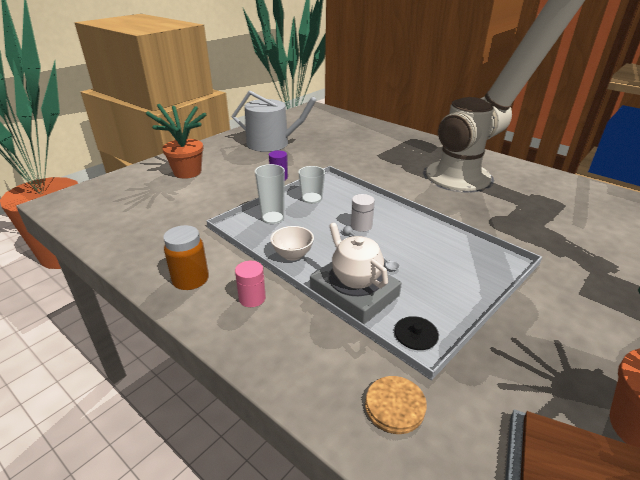

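View pics/side0.png

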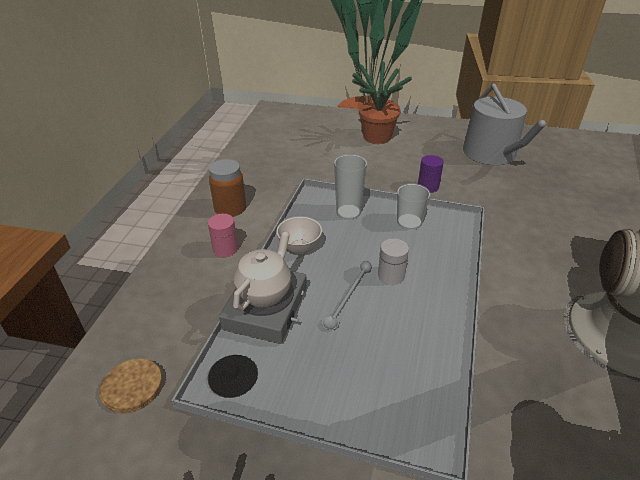

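Side view: the tin is grey-white at (393,261), the spoon's ball at (366,267), its bowl at (331,322), the tall glass at (349,187) and the short one at (411,206). In the scene view the tin is at (362,212).
Candidates for the tin (side pixels): pink can (222,236) no, purple can (430,174) no, amber jar (228,188) no, grey tin with a dark line (393,261), in front of the ball: yes.

```bash
python3 - <<'E'
from h import *
C=cal("side");S=cal("scene")
def two(a,b):
    o1,d1=ray(C,*a);o2,d2=ray(S,*b)
    A=np.stack([d1,-d2],1);t=np.linalg.lstsq(A,o2-o1,rcond=None)[0]
    p,q=o1+t[0]*d1,o2+t[1]*d2;return (p+q)/2,np.linalg.norm(p-q)
print("tin top",onz(C,394,248,.084),onz(S,363,199,.084),two((394,248),(363,199)))
print("ball",onz(C,366,267,.016),onz(S,349,231,.016))
print("bowl",onz(C,331,322,.009))
print("tip",onz(C,328,327,.007))
print("tall rim",onz(C,350,162,.144),onz(S,271,172,.144))
print("tall foot",onz(C,348,211,.006),onz(S,272,217,.006))
print("short rim",onz(C,413,192,.089),"teapot",onz(C,262,258,.155), "bowl",onz(C,300,230,.054))
for n,c in(("tray",[(305,180),(483,207),(466,478),(177,402)]),):
    print([onz(C,*p,.022).round(3) for p in c])
a=cv2.imread("pics/side0.png")[225:345,300:440];b=cv2.imread("pics/scene0.png")[155:275,310:450]
cv2.imwrite("pics/crop.png",cv2.resize(np.hstack([a,b]),None,fx=2.8,fy=2.8,interpolation=cv2.INTER_CUBIC))
E
```

```text
tin top [ 0.44316084 -0.05126051  0.084     ] [ 0.44463113 -0.05476271  0.084     ] (array([ 0.44313875, -0.05513759,  0.08211068]), np.float64(0.0021313883637289316))
ball [ 0.49609874 -0.05834984  0.016     ] [ 0.49949307 -0.05315148  0.016     ]
bowl [0.53938232 0.09794326 0.009     ]
tip [0.54278156 0.10930703 0.007     ]
tall rim [ 0.56839962 -0.25735244  0.144     ] [ 0.57371217 -0.24552925  0.144     ]
tall foot [ 0.56859121 -0.25839852  0.006     ] [ 0.56899344 -0.25779987  0.006     ]
short rim [ 0.42039607 -0.24901322  0.089     ] teapot [0.65994938 0.1063378  0.155     ] bowl [ 0.64884876 -0.10393536  0.054     ]
[array([ 0.698, -0.347,  0.022]), array([ 0.251, -0.321,  0.022]), array([0.297, 0.347, 0.022]), array([0.744, 0.322, 0.022])]
```

View pics/crop.png

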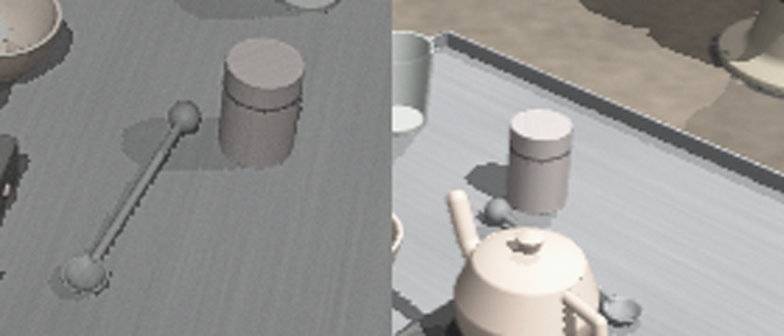

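Left in the crop the grey tin has the dark line round it, with the ball just behind it; this is the right tin, at about (0.443,-0.053), ball at (0.497,-0.056), gap ≈14 mm as stated. Glass foot at (0.569,-0.258). Moving over.

```bash
python3 -m handwheel '[[[0,0,0,0.032,0.035,0,0.087],[0,0,0,0.032,0.035,0,0.087],[0,0,0,0.032,0.035,0,0.087],[0,0,0,0.032,0.035,0,0.087],[0,0,0,0.032,0.035,0,0.087],[0,0,0,0.032,0.035,0,0.087],[0,0,0,0.032,0.035,0,0.087],[0,0,0,0.032,0.035,0,0.087],[0,0,0,0.032,0.035,0,0.087],[0,0,0,0.032,0.035,0,0.087],[0,0,0,0.03,0.035,0,0.087],[0,0,0,0,0,0,0.087]]]'
python3 - <<'E'
from h import *
C,im=snap("wrist","w1.png");print(r.sense()["joints"].round(1),r.sense()["tcp_pos"])
for p in((.443,-.053,.084),(.497,-.056,.016),(.543,.108,.01)):print(px(C,p))
E
```

```text
time_s: 1.35
tcp_pos: [0.4093, 0.1095, 0.2223]
ee_rot: [[0.944, -0.331, -0.001], [-0.331, -0.944, -0.001], [-0.001, 0.001, -1.0]]
wrist_force: [-0.5, 0.1, -0.6]
gripper_width: 1.0
gripper_force: 0.0
[ 37.4   2.  -25.8  -0.  -62.3  33.4] [0.40911446 0.11129756 0.22233187]
[496.42197687 125.09488548]
[452.76994884  72.28072085]
[274.34996455  85.85333451]
```

View pics/w1.png

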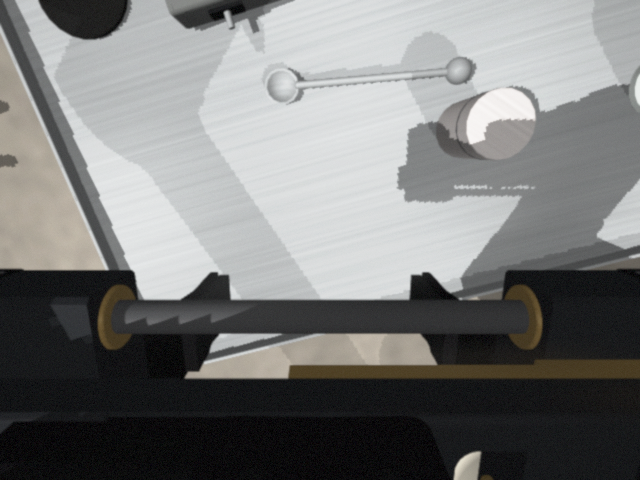

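The wrist view shows the tin top centred at (501,123), the ball at (459,70) and the bowl at (283,86), all close to the predicted pixels.

```bash
python3 - <<'E'
from h import *
C=cal("wrist");s=r.sense()
t=onz(C,501,123,.084);b=onz(C,459,70,.016);w=onz(C,283,86,.009);print(t,b,w,np.linalg.norm(b-w),np.linalg.norm(t-b))
t=np.array([.443,-.0545,.033]);print(s["ee_rot"].T@(t-s["tcp_pos"]))
E
```

```text
[ 0.44349224 -0.05478034  0.084     ] [ 0.49713951 -0.05989834  0.016     ] [0.54015178 0.10237866 0.009     ] 0.1680264313317151 0.08676533680917684
[0.08665304 0.14532917 0.18935231]
```

```bash
python3 -m handwheel '[[[0,0,0,0.0217,0.0363,0,0.087],[0,0,0,0.0217,0.0363,0,0.087],[0,0,0,0.0217,0.0363,0,0.087],[0,0,0,0.0217,0.0363,0.01,0.087],[0,0,0,0,0,0.03,0.087],[0,0,0,0,0,0.03,0.087],[0,0,0,0,0,0.02,0.087],[0,0,0,0,0,0,0.087],[0,0,0,0,0,0,0.087]]]'
```

```text
time_s: 2.3
tcp_pos: [0.4444, -0.051, 0.1329]
ee_rot: [[0.947, -0.322, 0.0], [-0.322, -0.947, -0.0], [0.0, 0.0, -1.0]]
wrist_force: [0.4, 0.8, 0.8]
gripper_width: 0.998
gripper_force: 0.0
```

```bash
python3 -m handwheel '[[[0,0,0,0,0.0036,0.03,0.087],[0,0,0,0,0,0.03,0.087],[0,0,0,0,0,0.025,0.087],[0,0,0,0,0,0.015,0.087],[0,0,0,0,0,0,0.087],[0,0,0,0,0,0,0.05],[0,0,0,0,0,0,0.05],[0,0,0,0,0,0,0.05],[0,0,0,0,0,0,0.05],[0,0,0,0,0,0,0.05],[0,0,0,0,0,0,0.05]]]'
```

```text
time_s: 3.4
tcp_pos: [0.4429, -0.0553, 0.0331]
ee_rot: [[0.946, -0.324, 0.0], [-0.324, -0.946, -0.0], [0.001, -0.0, -1.0]]
wrist_force: [-1.8, -0.4, 5.1]
gripper_width: 0.636
gripper_force: 30.0
```

```bash
python3 -m handwheel '[[[0,0,0,0,0,-0.01,0.05],[0,0,0,0,0,-0.025,0.05],[0,0,0,0,0,-0.025,0.05],[0,0,0,-0.012,-0.02,0,0.05],[0,0,0,-0.022,-0.037,0,0.05],[0,0,0,-0.022,-0.037,0,0.05],[0,0,0,-0.022,-0.037,0,0.05],[0,0,0,-0.022,-0.037,0,0.05],[0,0,0,-0.022,-0.037,0,0.05],[0,0,0,-0.011,-0.019,0,0.05],[0,0,0,0,0,0,0.05],[0,0,0,0,0,0,0.05]]]'
```

```text
time_s: 4.6
tcp_pos: [0.3889, 0.1997, 0.0925]
ee_rot: [[0.946, -0.323, -0.001], [-0.323, -0.946, -0.001], [-0.001, 0.001, -1.0]]
wrist_force: [-0.5, -0.2, -1.0]
gripper_width: 0.636
gripper_force: 30.0
```

```bash
python3 -m handwheel '[[[0,0,0,0,0,0.025,0.05],[0,0,0,0,0,0.02,0.05],[0,0,0,0,0,0.01,0.05],[0,0,0,0,0,0.005,0.05],[0,0,0,0,0,0,0.05],[0,0,0,0,0,0,0.05]]]'
```

```text
time_s: 5.2
tcp_pos: [0.39, 0.1997, 0.0331]
ee_rot: [[0.946, -0.325, 0.001], [-0.325, -0.946, 0.001], [0.001, -0.001, -1.0]]
wrist_force: [-0.0, 0.7, -1.6]
gripper_width: 0.636
gripper_force: 30.0
```

```bash
python3 -m handwheel '[[[0,0,0,0,0,0.0005,0.087],[0,0,0,0,0,0,0.087],[0,0,0,0,0,0,0.087],[0,0,0,0,0,0,0.087],[0,0,0,0,0,-0.02,0.087],[0,0,0,0,0,-0.04,0.087],[0,0,0,0,0,-0.04,0.087],[0,0,0,0,0,-0.04,0.087],[0,0,0,0,0,-0.03,0.087]]]' && python3 -m handwheel '[[[0,0,1.2,0,0,0,0.087],[0,0,1.2,0,0,0,0.087],[0,0,1.2,0,0,0,0.087],[0,0,1.2,0,0,0,0.087],[0,0,1.2,0,0,0,0.087],[0,0,1.2,0,0,0,0.087],[0,0,1.2,0,0,0,0.087],[0,0,1.2,0,0,0,0.087],[0,0,1.2,0,0,0,0.087],[0,0,1.2,0,0,0,0.087],[0,0,1.2,0,0,0,0.087],[0,0,1.1,0,0,0,0.087]]]'
python3 - <<'E'
from h import *
s=r.sense();print(s["tcp_pos"],s["ee_rot"].T@(np.array([.497,-.059,.12])-s["tcp_pos"]),s["joints"].round(1))
E
```

```text
time_s: 6.1
tcp_pos: [0.3899, 0.2001, 0.2048]
ee_rot: [[0.946, -0.324, 0.002], [-0.324, -0.946, 0.002], [0.002, -0.003, -1.0]]
wrist_force: [1.2, 0.9, -0.2]
gripper_width: 1.0
gripper_force: 0.0
time_s: 7.3
tcp_pos: [0.3893, 0.1997, 0.202]
ee_rot: [[-0.258, -0.966, -0.0], [-0.966, 0.258, -0.0], [0.0, 0.0, -1.0]]
wrist_force: [0.7, 0.2, -0.3]
gripper_width: 0.997
gripper_force: 0.0
[0.38929333 0.19970906 0.20196183] [ 0.222072   -0.17092339  0.08196381] [ 48.6   4.5 -26.2  -0.  -59.3 -63.5]
```

```bash
python3 -m handwheel '[[[0,0,0,0.037,-0.0285,0,0.087],[0,0,0,0.037,-0.0285,0,0.087],[0,0,0,0.037,-0.0285,0,0.087],[0,0,0,0.037,-0.0285,0,0.087],[0,0,0,0.037,-0.0285,0,0.087],[0,0,0,0.037,-0.0285,0,0.087],[0,0,0,0,0,0.04,0.087],[0,0,0,0,0,0.02,0.087],[0,0,0,0,0,0,0.087],[0,0,0,0,0,0,0.087]]]'
python3 - <<'E'
from h import *
C,im=snap("wrist","w2.png");s=r.sense();print(s["tcp_pos"])
S,im2=snap("side","s2.png")
v=np.hstack([cv2.resize(im[:,:,::-1],(480,360)),cv2.resize(im2[220:460,280:480,::-1],(300,360))])
cv2.imwrite("pics/v2.png",v);print(px(C,(.497,-.059,.016)),cal("side")[2])
E
```

```text
time_s: 8.3
tcp_pos: [0.499, -0.0583, 0.1425]
ee_rot: [[-0.253, -0.967, 0.0], [-0.967, 0.253, -0.001], [0.001, -0.0, -1.0]]
wrist_force: [0.0, -0.4, 0.9]
gripper_width: 1.0
gripper_force: 0.0
[ 0.4995393  -0.05803396  0.1432792 ]
[320.87166205 233.34315162] [0.42692596 0.69607284 0.71625973]
```

View pics/v2.png

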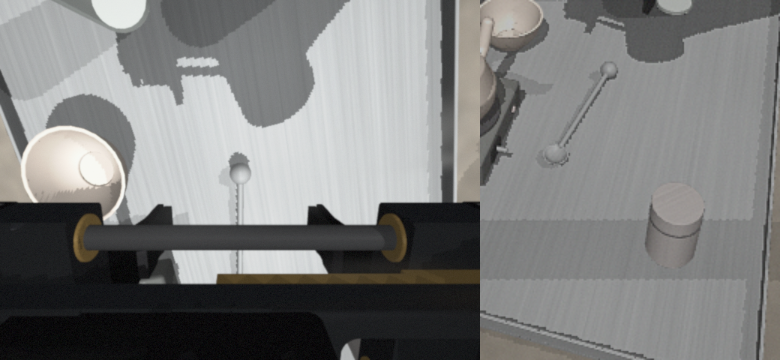

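The wrist view (left) shows the ball at full-size pixel (320,231), on the predicted spot, and the side view shows the tin upright and aside. Descending.

```bash
python3 -m handwheel '[[[0,0,0,0.002,0.0015,0.03,0.06],[0,0,0,0,0,0.04,0.06],[0,0,0,0,0,0.03,0.06],[0,0,0,0,0,0.02,0.06],[0,0,0,0,0,0.01,0.06],[0,0,0,0,0,0.004,0.06],[0,0,0,0,0,0,0.06],[0,0,0,0,0,0,0.06]]]'
```

```text
time_s: 9.2
tcp_pos: [0.4977, -0.0596, 0.0093]
ee_rot: [[-0.253, -0.967, 0.003], [-0.967, 0.253, 0.0], [-0.001, -0.003, -1.0]]
wrist_force: [-0.5, 0.1, 0.8]
gripper_width: 0.691
gripper_force: 0.0
```

```bash
python3 -m handwheel '[[[0,0,0,0,0,0.002,0.04],[0,0,0,0,0,0,0.03],[0,0,0,0,0,0,0.026],[0,0,0,0,0,0,0.022],[0,0,0,0,0,0,0.018],[0,0,0,0,0,0,0.018],[0,0,0,0,0,0,0.018],[0,0,0,0,0,0,0.018],[0,0,0,0,0,0,0.018]]]'
```

```text
time_s: 10.1
tcp_pos: [0.4966, -0.0599, 0.0061]
ee_rot: [[-0.254, -0.967, 0.0], [-0.967, 0.254, -0.0], [-0.0, -0.0, -1.0]]
wrist_force: [0.1, -1.0, 0.9]
gripper_width: 0.256
gripper_force: 30.0
```

```bash
python3 -m handwheel '[[[0,0,0,0,0,-0.005,0.018],[0,0,0,0,0,-0.012,0.018],[0,0,0,0,0,-0.02,0.018],[0,0,0,0,0,-0.025,0.018],[0,0,0,0,0,-0.03,0.018],[0,0,0,0,0,-0.035,0.018],[0,0,0,0,0,-0.035,0.018],[0,0,0,0,0,-0.035,0.018],[0,0,0,0,0,-0.03,0.018],[0,0,0,0,0,-0.02,0.018],[0,0,0,0,0,-0.01,0.018],[0,0,0,0,0,0,0.018]]]'
python3 - <<'E'
from h import *
S,im=snap("side","s3.png");s=r.sense();print(s["wrist_force"],s["moment"],s["gripper_width"]*.087)
E
```

```text
time_s: 11.3
tcp_pos: [0.4969, -0.0598, 0.2641]
ee_rot: [[-0.254, -0.967, 0.002], [-0.967, 0.254, 0.0], [-0.001, -0.002, -1.0]]
wrist_force: [-0.4, 0.1, -1.5]
gripper_width: 0.255
gripper_force: 30.0
[-0.14113518 -0.1552245   0.00262541] [ 0.06203641 -0.01555996 -0.04387381] 0.022339644526851422
```

View pics/s3.png

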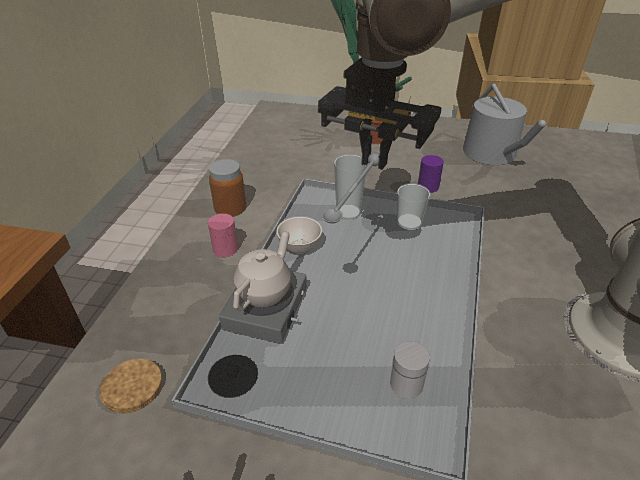

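The side view shows the spoon held level, ball at (376,160), bowl at (333,215), clear of everything. Easing the grip.

```bash
python3 -m handwheel '[[[0,0,0,0,0,0,0.0224],[0,0,0,0,0,0,0.0225],[0,0,0,0,0,0,0.0226],[0,0,0,0,0,0,0.0227],[0,0,0,0,0,0,0.0228],[0,0,0,0,0,0,0.0229],[0,0,0,0,0,0,0.023],[0,0,0,0,0,0,0.023],[0,0,0,0,0,0,0.023]]]'
python3 - <<'E'
from h import *
s=r.sense();print(s["moment"],s["gripper_width"]*.087,s["gripper_force"])
E
```

```text
time_s: 12.25
tcp_pos: [0.4966, -0.0598, 0.2631]
ee_rot: [[-0.254, -0.967, 0.0], [-0.967, 0.254, 0.0], [-0.0, -0.0, -1.0]]
wrist_force: [0.4, 0.2, -0.5]
gripper_width: 0.264
gripper_force: 6.7
[ 0.16731206 -0.04736221  0.0135544 ] 0.023002862779208502 6.656091436743736
```

```bash
python3 -m handwheel '[[[0,0,0,0,0,0,0.0231],[0,0,0,0,0,0,0.0231],[0,0,0,0,0,0,0.0232],[0,0,0,0,0,0,0.0232],[0,0,0,0,0,0,0.0233],[0,0,0,0,0,0,0.0233],[0,0,0,0,0,0,0.0233],[0,0,0,0,0,0,0.0233]]]'
python3 - <<'E'
from h import *
S,im=snap("side","s4.png");s=r.sense();print(s["gripper_width"]*.087,s["gripper_force"])
S2,im2=snap("scene","c4.png")
def z(im,p):
    u,v=p.astype(int);u=max(80,min(560,u));v=max(60,v);return cv2.resize(im[v-60:v+120,u-80:u+80,::-1],(400,450))
b=s["tcp_pos"]+[0,0,.01]
print(px(S,b),px(S2,b),px(S,b-[0,0,.185]),px(S2,b-[0,0,.185]))
cv2.imwrite("pics/v4.png",np.hstack([z(im,px(S,b)),z(im2,px(S2,b))]))
E
```

```text
time_s: 13.05
tcp_pos: [0.4966, -0.0599, 0.2631]
ee_rot: [[-0.254, -0.967, -0.0], [-0.967, 0.254, 0.0], [-0.0, 0.0, -1.0]]
wrist_force: [0.9, -0.1, 0.0]
gripper_width: 0.271
gripper_force: 3.6
0.023338068854021125 3.5715200006961823
[374.0120693  159.39756074] [352.59614497 131.78590922] [367.8688959  240.07402186] [348.84374268 204.86925588]
```

View pics/v4.png

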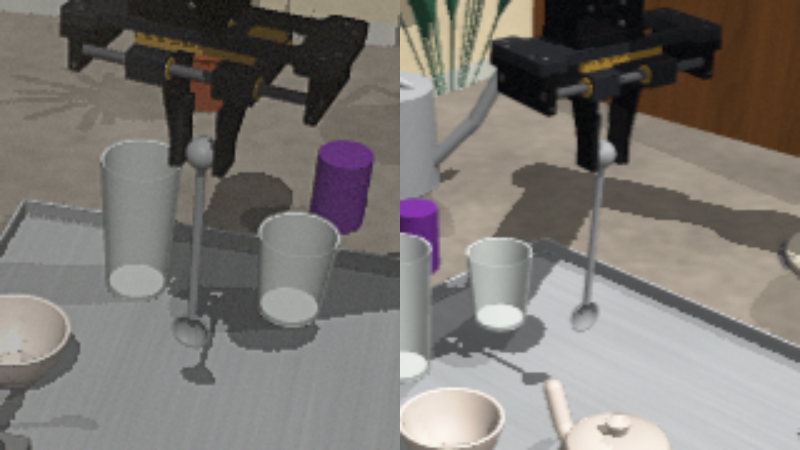

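Both views show the spoon hanging almost straight down: ball at crop (200,152), bowl at (190,330) in the side view. Clamping again.

```bash
python3 -m handwheel '[[[0,0,0,0,0,0,0.0233],[0,0,0,0,0,0,0.0232],[0,0,0,0,0,0,0.0228],[0,0,0,0,0,0,0.0222],[0,0,0,0,0,0,0.018],[0,0,0,0,0,0,0.018],[0,0,0,0,0,0,0.018],[0,0,0,0,0,0,0.018],[0,0,0,0,0,0,0.018],[0,0,0,0,0,0,0.018]]]'
```

```text
time_s: 14.15
tcp_pos: [0.4966, -0.0599, 0.2631]
ee_rot: [[-0.254, -0.967, 0.0], [-0.967, 0.254, 0.0], [-0.0, -0.0, -1.0]]
wrist_force: [0.0, -0.1, -1.3]
gripper_width: 0.252
gripper_force: 30.0
```

```bash
python3 -m handwheel '[[[0,0,0,0,0,-0.015,0.018],[0,0,0,0,0,-0.025,0.018],[0,0,0,0,0,-0.025,0.018],[0,0,0,0,0,-0.025,0.018],[0,0,0,0,0,-0.015,0.018],[0,0,0,0,0,-0.005,0.018]]]'
python3 - <<'E'
from h import *
S=cal("side");S2=cal("scene")
def rimfit(n):
    im=cv2.imread("pics/%s0.png"%n)
    return im
s=r.sense();print(s["tcp_pos"],s["ee_rot"].T@(np.array([.569,-.258,.37])-s["tcp_pos"]),s["gripper_force"])
E
```

```text
time_s: 14.75
tcp_pos: [0.4972, -0.0599, 0.375]
ee_rot: [[-0.254, -0.967, 0.004], [-0.967, 0.254, 0.0], [-0.001, -0.004, -1.0]]
wrist_force: [-0.1, 0.2, -0.7]
gripper_width: 0.253
gripper_force: 30.0
[ 0.49723378 -0.05987053  0.37500933] [ 0.17345491 -0.11965298  0.00522771] 29.999898076057434
```

```bash
python3 -m handwheel '[[[0,0,0,0.011,-0.0075,0,0.018],[0,0,0,0.022,-0.015,0,0.018],[0,0,0,0.03,-0.021,0,0.018],[0,0,0,0.03,-0.021,0,0.018],[0,0,0,0.03,-0.021,0,0.018],[0,0,0,0.022,-0.015,0,0.018],[0,0,0,0.018,-0.012,0,0.018],[0,0,0,0.01,-0.007,0,0.018],[0,0,0,0,0,0,0.018],[0,0,0,0,0,0,0.018],[0,0,0,0,0,0,0.018]]]'
python3 - <<'E'
from h import *
S,im=snap("side","s5.png");S2,im2=snap("scene","c5.png");s=r.sense()
b=s["tcp_pos"]+[0,0,.0095];print(b)
out=[]
for C,i in((S,im),(S2,im2)):
    p=px(C,(.569,-.258,.2));u,v=int(p[0])-80,max(0,int(p[1])-105);print(u,v,px(C,b),px(C,b-[0,0,.185]),px(C,(.569,-.258,.144)))
    out.append(cv2.resize(i[v:v+225,u:u+160,::-1],(400,562),interpolation=cv2.INTER_CUBIC))
cv2.imwrite("pics/v5.png",np.hstack(out))
E
```

```text
time_s: 15.85
tcp_pos: [0.5681, -0.2567, 0.3733]
ee_rot: [[-0.253, -0.968, 0.0], [-0.968, 0.253, 0.0], [-0.0, -0.0, -1.0]]
wrist_force: [-0.1, -0.0, -0.3]
gripper_width: 0.248
gripper_force: 30.0
[ 0.56815775 -0.25659727  0.38313317]
270 34 [354.39098518  55.25305383] [350.92419628 140.64205606] [349.78566066 161.82628858]
187 43 [262.95207159  69.81353728] [268.14532159 149.53377765] [268.83426558 169.87716412]
```

View pics/v5.png

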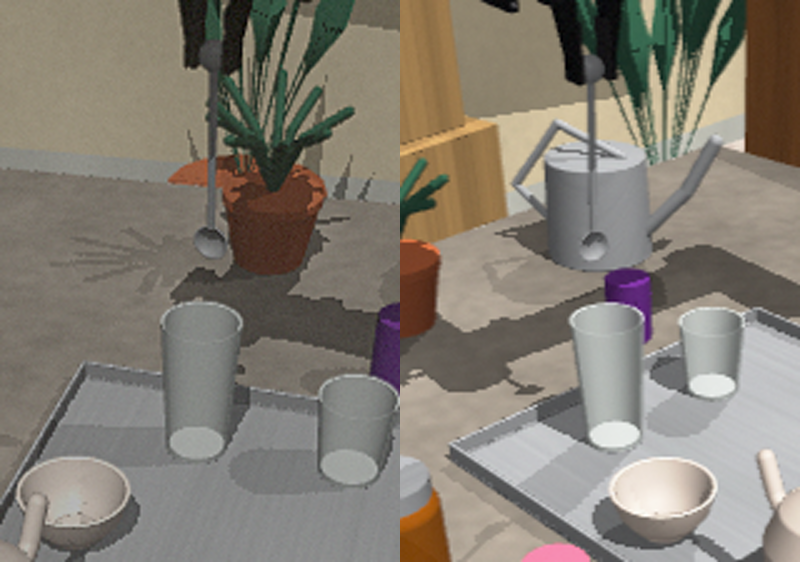

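```bash
python3 - <<'E'
from h import *
C=cal("side");S=cal("scene")
def two(a,b):
    o1,d1=ray(C,*a);o2,d2=ray(S,*b)
    t=np.linalg.lstsq(np.stack([d1,-d2],1),o2-o1,rcond=None)[0]
    p,q=o1+t[0]*d1,o2+t[1]*d2;return (p+q)/2,np.linalg.norm(p-q)
ball=two((354.6,55.2),(264.1,70.5));bowl=two((354,130.8),(264.6,141));rim=two((350.8,162),(269.8,171.8));print(ball,bowl,rim)
d=bowl[0]-ball[0];print(np.linalg.norm(d),d)
s=r.sense();print(s["ee_rot"].T@(rim[0]-bowl[0]), s["ee_rot"].T@(rim[0]-ball[0]))
E
```

```text
(array([ 0.5674409 , -0.25421271,  0.3830036 ]), np.float64(0.0020656501805068027)) (array([ 0.56443426, -0.27124723,  0.21474881]), np.float64(6.129246647061227e-05)) (array([ 0.56704929, -0.25826005,  0.14064339]), np.float64(0.005216256031478394))
0.1691416173724652 [-0.00300664 -0.01703452 -0.16825478]
[-0.0132121   0.00081073  0.07410737] [ 0.00406291 -0.00043739  0.24235987]
```

```bash
python3 -m handwheel '[[[0,0,0,-0.007,0.0004,0,0.018],[0,0,0,-0.0065,0.0004,0,0.018],[0,0,0,0,0,0.01,0.018],[0,0,0,0,0,0.02,0.018],[0,0,0,0,0,0.02,0.018],[0,0,0,0,0,0.02,0.018],[0,0,0,0,0,0.02,0.018],[0,0,0,0,0,0.02,0.018],[0,0,0,0,0,0.01,0.018],[0,0,0,0,0,0,0.018]]]'
python3 - <<'E'
from h import *
s=r.sense();print(s["wrist_force"],s["moment"],s["tcp_pos"])
E
```

```text
time_s: 16.95
tcp_pos: [0.57, -0.2438, 0.251]
ee_rot: [[-0.254, -0.967, -0.004], [-0.967, 0.254, 0.001], [0.0, 0.004, -1.0]]
wrist_force: [0.2, -0.5, -0.3]
gripper_width: 0.257
gripper_force: 30.0
[ 0.20274269 -0.48447041 -0.268349  ] [ 0.13845105 -0.02777548  0.04773581] [ 0.5700351  -0.2438445   0.25097708]
```

```bash
python3 -m handwheel '[[[0,0,0,0,0,0.015,0.018],[0,0,0,0,0,0.015,0.018],[0,0,0,0,0,0.015,0.018],[0,0,0,0,0,0.01,0.018],[0,0,0,0,0,0.005,0.018],[0,0,0,0,0,0.001,0.018],[0,0,0,0,0,0,0.018]]]'
python3 - <<'E'
from h import *
S,im=snap("side","s6.png");S2,im2=snap("scene","c6.png");s=r.sense();print(s["wrist_force"],s["moment"],s["tcp_pos"])
o=[]
for C,i in((S,im),(S2,im2)):
    p=px(C,(.569,-.258,.1));u,v=int(p[0])-60,max(0,int(p[1])-90)
    o.append(cv2.resize(i[v:v+150,u:u+120,::-1],(400,500),interpolation=cv2.INTER_CUBIC))
cv2.imwrite("pics/v6.png",np.hstack(o))
E
```

```text
time_s: 17.65
tcp_pos: [0.5714, -0.2444, 0.1927]
ee_rot: [[-0.254, -0.967, 0.001], [-0.967, 0.254, -0.0], [0.0, -0.001, -1.0]]
wrist_force: [-0.3, -0.4, -0.4]
gripper_width: 0.257
gripper_force: 30.0
[ 0.34608943 -0.25415227 -0.71736402] [ 0.03770703 -0.03975638 -0.01133794] [ 0.57143764 -0.24440557  0.19295369]
```

View pics/v6.png

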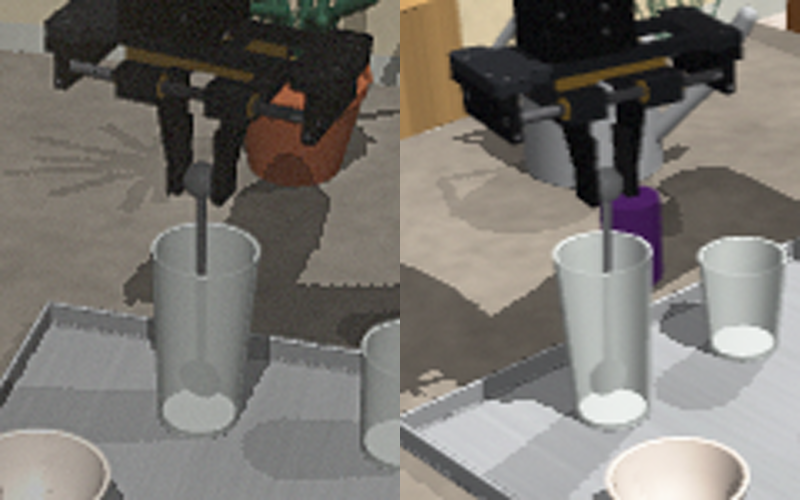

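The views show the spoon inside the tall glass, bowl just above the floor near its centre. Lowering the last bit and letting go.

```bash
python3 -m handwheel '[[[0,0,0,0,0,0.004,0.018],[0,0,0,0,0,0.003,0.018],[0,0,0,0,0,0,0.018],[0,0,0,0,0,0,0.03],[0,0,0,0,0,0,0.05],[0,0,0,0,0,0,0.06],[0,0,0,0,0,0,0.06],[0,0,0,0,0,0,0.06],[0,0,0,0,0,-0.01,0.06],[0,0,0,0,0,-0.03,0.06],[0,0,0,0,0,-0.04,0.06],[0,0,0,0,0,-0.04,0.06]]]'
python3 - <<'E'
from h import *
s=r.sense();print(s["wrist_force"],s["tcp_pos"],s["gripper_force"]);t=np.array([.39,.2,.2]);print(s["ee_rot"].T@(t-s["tcp_pos"]))
snap("side","s7.png");snap("scene","c7.png")
im=cv2.imread("pics/s7.png")
C=cal("side")
g=im[330:410,380:440];print(px(C,(.39,.2,.084)),px(C,(.39,.2,.004)))
E
```

```text
time_s: 18.95
tcp_pos: [0.5707, -0.2443, 0.3071]
ee_rot: [[-0.254, -0.967, -0.0], [-0.967, 0.254, -0.0], [0.0, -0.0, -1.0]]
wrist_force: [1.8, -0.1, 0.5]
gripper_width: 0.689
gripper_force: 0.0
[ 1.82742961 -0.12492299  0.54876459] [ 0.57069966 -0.24432984  0.30711602] 0.0
[-0.38402716  0.28747457  0.10694263]
[411.89079239 354.60543397] [406.3655469  384.15040356]
```

```bash
python3 -m handwheel '[[[0,0,0,-0.025,0.019,0,0.087],[0,0,0,-0.036,0.027,0,0.087],[0,0,0,-0.036,0.027,0,0.087],[0,0,0,-0.036,0.027,0,0.087],[0,0,0,-0.036,0.027,0.01,0.087],[0,0,0,-0.036,0.027,0.02,0.087],[0,0,0,-0.036,0.027,0.02,0.087],[0,0,0,-0.036,0.027,0.02,0.087],[0,0,0,-0.036,0.027,0.02,0.087],[0,0,0,-0.036,0.027,0.02,0.087],[0,0,0,-0.035,0.0255,0,0.087],[0,0,0,0,0,0,0.087]]]'; python3 -m handwheel '[[[0,0,0,0,0,0.02,0.087],[0,0,0,0,0,0,0.087]]]'
python3 - <<'E'
from h import *
s=r.sense();print(s["tcp_pos"],s["ee_rot"].T@(np.array([.39,.2,.033])-s["tcp_pos"]))
E
```

```text
time_s: 20.25
tcp_pos: [0.3892, 0.2038, 0.1953]
ee_rot: [[-0.247, -0.969, 0.001], [-0.969, 0.247, 0.001], [-0.001, -0.001, -1.0]]
wrist_force: [0.1, -0.4, 0.2]
gripper_width: 1.003
gripper_force: 0.0
time_s: 20.45
tcp_pos: [0.389, 0.1993, 0.1737]
ee_rot: [[-0.253, -0.967, -0.003], [-0.967, 0.254, -0.002], [0.003, 0.002, -1.0]]
wrist_force: [-0.5, -0.3, 0.3]
gripper_width: 0.999
gripper_force: 0.0
[0.38899692 0.19927768 0.17368442] [-0.00140473 -0.00113365  0.14067827]
```

```bash
python3 -m handwheel '[[[0,0,0,-0.001,-0.001,0.03,0.087],[0,0,0,0,0,0.04,0.087],[0,0,0,0,0,0.035,0.087],[0,0,0,0,0,0.025,0.087],[0,0,0,0,0,0.01,0.087],[0,0,0,0,0,0,0.087],[0,0,0,0,0,0,0.05],[0,0,0,0,0,0,0.05],[0,0,0,0,0,0,0.05],[0,0,0,0,0,0,0.05],[0,0,0,0,0,0,0.05],[0,0,0,0,0,0,0.05]]]'
python3 - <<'E'
from h import *
s=r.sense();print(s["tcp_pos"],s["ee_rot"].T@(np.array([.4433,-.0545,.033])-s["tcp_pos"]))
E
```

```text
time_s: 21.65
tcp_pos: [0.3916, 0.201, 0.0355]
ee_rot: [[-0.253, -0.967, 0.0], [-0.967, 0.253, 0.0], [-0.0, -0.0, -1.0]]
wrist_force: [-1.9, 0.5, 4.7]
gripper_width: 0.642
gripper_force: 30.0
[0.39157693 0.20103479 0.03554521] [ 0.23407872 -0.11480801  0.00246042]
```

```bash
python3 -m handwheel '[[[0,0,0,0,0,-0.01,0.05],[0,0,0,0,0,-0.02,0.05],[0,0,0,0,0,-0.02,0.05],[0,0,0,0.018,-0.009,0,0.05],[0,0,0,0.036,-0.018,0,0.05],[0,0,0,0.036,-0.018,0,0.05],[0,0,0,0.036,-0.018,0,0.05],[0,0,0,0.036,-0.018,0,0.05],[0,0,0,0.036,-0.017,0,0.05],[0,0,0,0.025,-0.012,0,0.05],[0,0,0,0.011,-0.005,0,0.05],[0,0,0,0,0,0,0.05]]]'; python3 -m handwheel '[[[0,0,0,0,0,0.02,0.05],[0,0,0,0,0,0.015,0.05],[0,0,0,0,0,0.01,0.05],[0,0,0,0,0,0.004,0.05],[0,0,0,0,0,0,0.05],[0,0,0,0,0,0,0.05]]]'
```

```text
time_s: 22.85
tcp_pos: [0.4432, -0.0558, 0.0851]
ee_rot: [[-0.256, -0.967, -0.0], [-0.967, 0.256, -0.0], [0.0, 0.0, -1.0]]
wrist_force: [-0.1, 0.7, -1.9]
gripper_width: 0.636
gripper_force: 30.0
time_s: 23.45
tcp_pos: [0.4439, -0.0542, 0.0364]
ee_rot: [[-0.253, -0.968, 0.001], [-0.968, 0.253, 0.0], [-0.0, -0.001, -1.0]]
wrist_force: [0.4, -0.3, -2.0]
gripper_width: 0.636
gripper_force: 30.0
```

```bash
python3 -m handwheel '[[[0,0,0,0,0,0.001,0.05],[0,0,0,0,0,0,0.05],[0,0,0,0,0,0,0.087],[0,0,0,0,0,0,0.087],[0,0,0,0,0,0,0.087],[0,0,0,0,0,-0.01,0.087],[0,0,0,0,0,-0.03,0.087],[0,0,0,0,0,-0.04,0.087],[0,0,0,0,0,-0.04,0.087],[0,0,0,0,0,-0.04,0.087],[0,0,0,0,0,-0.02,0.087],[0,0,0,0,0,0,0.087]]]'
python3 -m handwheel '[[[0,0,0,-0.04,0,-0.02,0.087],[0,0,0,-0.04,0,0,0.087],[0,0,0,-0.04,0,0,0.087],[0,0,0,-0.04,0,0,0.087],[0,0,0,-0.03,0,0,0.087],[0,0,0,0,0,0,0.087],[0,0,0,0,0,0,0.087]]]'
python3 - <<'E'
from h import *
S,im=snap("side","s8.png")
S2,im2=snap("scene","c8.png")
cv2.imwrite("pics/v8.png",np.hstack([im[100:400,200:500,::-1],im2[100:400,200:500,::-1]]))
E
```

```text
time_s: 24.65
tcp_pos: [0.4453, -0.0546, 0.2192]
ee_rot: [[-0.253, -0.967, 0.009], [-0.967, 0.253, 0.001], [-0.003, -0.008, -1.0]]
wrist_force: [0.2, 0.4, -0.8]
gripper_width: 1.0
gripper_force: 0.0
time_s: 25.35
tcp_pos: [0.4909, 0.1292, 0.234]
ee_rot: [[-0.253, -0.968, -0.002], [-0.968, 0.253, -0.001], [0.002, 0.002, -1.0]]
wrist_force: [-0.6, -1.3, -0.1]
gripper_width: 1.002
gripper_force: 0.0
```

View pics/v8.png

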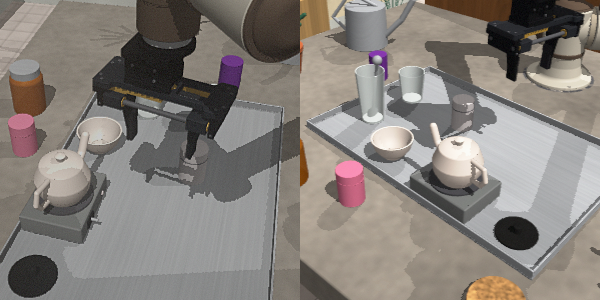

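The scene view (right) shows the spoon standing in the tall glass, ball up at (377,60), and the tin upright back in its place at (462,112). The robot is clear of everything, so I am handing in.

```bash
python3 -c "
from station import r
print(r.finish_job())"
```

```text
the job is handed in; nothing more can be done
None
```

The job is handed in at about 25 s: the spoon stands bowl down in the tall glass, the tin is back upright where it stood, and nothing else looked disturbed in the last pictures; no verdict came back.

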